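# Press a bush home on the ratchet bench press

### The arm

A 6-joint arm with a two-finger parallel gripper is mounted at the origin on a cart in front of the work surface, level with it; the furniture and walls round the work are solid. World frame = base frame: x ahead of the robot, y to its left, z up, the work surface at z = 0. Lengths are in m, angles in rad, forces in N, time in s.
With the tool pointing down it reaches from about 0.3 to 0.825 m from the base axis. Payload 5.4 kg.
Tool frame: the origin (TCP) lies midway between the tips of the shut fingers; the grasp point (between the pads) lies 19 mm behind it (robot.pinch_z is the distance from the TCP to the grasp point, in m); y points along the fingers, z is the direction in which the jaws open and shut, and the axes are right-handed (so a half turn about y gives the same grasp; the last joint's range is limited). The gripper opens to 92 mm and grips with 3 to 60 N. Pads are 20 mm wide; open, the fingers measure 128 mm over their backs; the gripper's body (75 mm by 189 mm) begins 69 mm behind the grasp point.
Start: joints at [0.961, 0.158, 1.597, -0, 1.386, -0.21], TCP at [0.224, 0.53, 0.215] pointing down, gripper open.
Joint ranges: [-2.91, 2.91], [-0.94, 2.29], [0.18, 2.7], [-1.29, 4.43], [0.17, 2.64], [-3, 3]. Speed limits (rad/s): [2.57, 2.57, 3.14, 3.14, 3.14, 3.14].

### API

Orientations are given as a rotation vector (axis times angle).
In Python, from plant import robot gives the robot as it stands.
- The arm moves only by the tool move_arm, never from a script. Its argument "motion" is a list that holds one entry, the list of rows, each a list of 5 numbers: the closure in counts, from 0 (fully open) to 255 (shut), then the shift along the tool's x, y, z in m, then the turn about the tool's y in rad. A call has 1 to 8 rows; each row shifts and turns the pose as measured when the row begins, along the tool's axes as they then stand; what a row does not reach is not made up. A row lasts 1/10 s, in which the tool goes at most 50 mm and 8.59 degrees, less where a joint would pass 70% of its speed; a pose out of reach is approached as far as the arm can. A call is refused whole if a number of a shift passes 0.05 or a number of a turn 0.15, either way. A call with a gripper value outside its range is refused whole. The fingers move at their own pace and stop on an object; "squeeze" is the grip in N (left out, the last holds). Time passes only in rows, so rows that do not move let the fingers close. It gives the time, the measured TCP pose, the force and the opening at its end, in the units of the state.
- robot.observe(): the state, without advancing time (a new reading comes with each control period).
- robot.snapshot(name): name is "side" or "top" or "wrist"; returns a dict with "frame" (400x640x3 uint8, blue, green, red), "depth" (400x640 float32, m along the optical axis (not along the pixel's ray), 0 where there is no reading), "mtx" (3x3 intrinsics, pixels), "k1" (the pictures are not rectified: a ray, as slopes to the right and down, at radius r is drawn at 1 + k1 r^2 times it, then the intrinsics apply), "xyz" and "orientation" of the camera in the world; the wrist camera has in their place "tool_from_camera" (4x4, takes a point from camera to tool coordinates, whose origin is the TCP and whose axes are the tool frame's). Camera axes: x right, y up, looking along -z (the intrinsics and any distortion apply to the point x, -y, -z); pixel columns grow to the right and rows downward; lengths in m; the calibration is good to about 2 mm. A picture is of the moment at which its call begins: read the wrist's pose just before it.
- robot.sign_off(): hands the job in, once; it reports no verdict.
The state is a dict: "time": time; "q": joint angles; "joint_vel": joint speeds; "joint_efforts": joint torques, N m; "tcp_pos": TCP position; "ee_rot": TCP orientation; "force": force on the tool from outside, world axes, zero at the start; "moment": the same for the moment, N m; "opening": opening from 0.0 (shut) to 1.0 (fully open).
Only numpy, scipy, OpenCV 4.12 (cv2) and the standard library are available. Lean on these libraries where they do the work, as an engineer would, in place of code of your own. Each camera call takes 0.05 s, during which the arm holds its last target. There are 200 camera calls.

### The job

Press the brass bush home in the forged link: lay the link's large eye down in the round nest under the ram of the bench press, then hold the lever's grip and pump it in short strokes, letting the ratchet gain a tooth each time, until the bush's flange is fully down on the eye and the spring pad is firmly tight on it. Feel the lever and stop there: never press on the bush with more than 120 N. Leave the lever raised, with the ratchet holding about 80 N (55 to 110) on the bush while its retaining compound sets, and leave the other things on the bench where they are.

Things in the scene. Friction and masses are not known exactly. Their poses are not given: they have to be found in the camera images.
- press: grey cast C-frame press bolted to the bench, 225 mm deep (its x), 130 wide, 285 high; its yaw varies. Origin: on the bench under the ram's vertical axis; x points from the open front to the column at the back, y to its left, z up. The ratchet wheel, its two pawls and the lever are on the left.
- nest (a point): centre of the floor of the round nest, 45 mm above the bench on the ram axis; axes as the press. The nest is 55 across and 5 deep, its mouth chamfered by 2, sunk in the flat steel anvil table (84 wide, top 50 above the bench, from 84 in front of the ram axis to 44 behind it).
- anvil_front (a point): middle of the anvil table's front edge, at its top, 84 mm in front of the ram axis; in front of it nothing stands under a part that sticks out
- head_front (a point): foremost lower edge of the press's head, 24 mm in front of the ram axis and 156 above the bench; the head is 56 wide and reaches up to 226. A hand must stay in front of it: the nest can be reached only from the front, below the pad
- pressure_pad: round steel pad, 30 mm across, on a stiff spring under the ram (solid after 15 mm). Origin: centre of its lower face, 98 to 111 above the bench at the start. One tooth of the ratchet lowers the ram by 5.7. A light spring draws the ram back up onto the holding pawl, so it stays at the last tooth gained.
- lever (a joint): lever angle, rad: 0 = up at its upper stop (grip 30 degrees above level, towards the front), grows as the grip goes down, 0.55 = lower stop. A stroke from 0 (at most 0.05) to 0.50 or beyond gains one tooth; the first 0.07 is idle. On the way up the driving pawl clicks back over a tooth close to 0. The lever stays where it is left.
- lever_grip (a point): centre of the lever's grip, a round rubber sleeve 20 mm across and 78 long along the lever, 145 from the lever's axis, 92 left of the ram axis, 183 to 261 above the bench. Pinch it across from above; it may pivot between the fingers.
- lever_pivot (a point): point of the lever's axis (which runs along the press's y) in the plane in which the grip swings: 30 mm behind and 92 left of the ram axis, 188 above the bench; axes as the press. What the hand feels: held still at the bottom of a full stroke, the grip pushes up with about 2 N while the ram moves free, 4 to 8 N while the bush goes in and just sits (pad still too slack), 11 to 15 N when the pad is right; past 17 N is too much.
- link: dark forged steel link, about 0.45 kg, lying flat: large eye 52 mm across, 30 high; straight I-shaped shank 18 wide, 20 high (5 to 25 above the link's underside); small eye 32 across, 26 high, 165 from the large one. Origin: centre of the large eye's underside; x points from the small eye to the large one, z up.
- link_eye (a point): centre of the large eye's underside. When it is in the nest, on its floor, the shank rests on the anvil table and sticks out over the table's front edge
- link_shank (a point): place to grip the shank across: 115 mm from the large eye's centre, 15 above the link's underside. It is in front of the anvil table when the link is in the nest
- bush: brass flanged bush that stands proud in the large eye; flange 40 mm across, 4 thick, bore 23. Origin: centre of the flange's underside, 3 to 6.5 above the eye's top at the start; it is stiff to push in until the flange is down on the eye
- bush_top (a point): centre of the flange's upper face: 34 mm above the link's underside when the bush is home
- tape_measure: tape measure, 32 x 74 x 60, standing (mm); not part of the job
- masking_tape: roll of masking tape, 100 across, 25 high, lying (mm); not part of the job
- flux_tin: low round tin, 67 across, 31 high (mm); not part of the job
- brass_stub: brass rod, 18 across, 62 high, standing on end (mm); not part of the job
- centre_punch: steel centre punch, 10 across, 110 long, lying (mm); not part of the job
- bar_offcut: rusty square bar offcut, 16 x 110 x 16, lying (mm); not part of the job

How it is judged:
By the outcome, as a careful person would: the job done as asked, in the order asked, and still so for the second after the job is handed in, with the robot touching nothing.
It also fails if it takes over 72 s, if anything falls off the work surface, if the arm or the gripper's body presses on something with over 40 N, if the wrist force passes 120 N, or if a joint passes its speed limit or range.

## Working session

There is one attempt and no reset: what is moved stays moved. The work goes in short steps, Python scripts to look and compute and a tool call to move; the robot and the scene stay as the last step left them, time stands still between calls to the robot, and variables do not carry over. Pictures are saved under pics/ and viewed, about 8 in all and at most 12, crops included, and the job is handed in when it is done.

Besides the shell and the picture viewer there is one more tool, called as name(argument=value, ...), one argument or row to a line, values as JSON. move_arm: Moves the arm, as the interface text tells. Its arguments: {"type":"object","properties":{"motion":{"type":"array","items":{"type":"array","items":{"type":"array","items":{"type":"number"}}}},"squeeze":{"type":"number"}},"required":["motion"]}

```bash
ls; mkdir -p pics; cat > h.py <<'E'
import numpy as np, cv2
from scipy.spatial.transform import Rotation as R
from plant import robot
def snap(name):
    o=robot.observe(); s=robot.snapshot(name)
    if 'tool_from_camera' in s:
        T=np.eye(4);T[:3,:3]=R.from_rotvec(o['ee_rot']).as_matrix();T[:3,3]=o['tcp_pos']
        T=T@np.array(s['tool_from_camera'])
    else:
        T=np.eye(4);q=np.array(s['orientation']);T[:3,:3]=q if q.shape==(3,3) else R.from_rotvec(q).as_matrix();T[:3,3]=s['xyz']
    s['T']=T; return s
def cloud(s):
    K=np.array(s['mtx']);h,w=s['depth'].shape
    u,v=np.meshgrid(np.arange(w),np.arange(h))
    p=cv2.undistortPoints(np.stack([u,v],-1).reshape(-1,1,2).astype(float),K,np.array([s['k1'],0,0,0,0.]))[:,0]
    d=s['depth'].reshape(-1)
    c=np.stack([p[:,0]*d,-p[:,1]*d,-d],1)
    P=c@s['T'][:3,:3].T+s['T'][:3,3]; P[d==0]=np.nan
    return P.reshape(h,w,3)
def proj(s,X):
    c=(np.atleast_2d(X)-s['T'][:3,3])@s['T'][:3,:3]
    return cv2.projectPoints((c*[1,-1,-1]).reshape(-1,1,3),np.zeros(3),np.zeros(3),np.array(s['mtx']),np.array([s['k1'],0,0,0,0.]))[0][:,0]
E
python3 - <<'E'
from h import *
print(robot.observe(), robot.pinch_z)
for n in ('top','side'):
    s=snap(n); cv2.imwrite(f'pics/{n}0.png',s['frame']); np.save(f'{n}0.npy',cloud(s)); print(n,s['T'].round(3).tolist(),s['k1'])
s=snap('wrist');print(s['tool_from_camera'])
E
```

```text
pics
{'time': 0.0, 'q': array([ 9.60896080e-01,  1.59017580e-01,  1.59822455e+00,  8.16414665e-06,
        1.38620813e+00, -2.10120202e-01]), 'joint_vel': array([-1.73050512e-03,  1.22932124e-03,  1.73339736e-04,  1.68885808e-03,
        2.37623296e-05,  3.83617162e-04]), 'joint_efforts': array([ 2.64413597e-03, -3.85574555e+01, -3.22108197e+01,  7.03045400e-02,
        3.78555595e-02, -1.30764606e-04]), 'tcp_pos': array([0.22346021, 0.52912298, 0.21364046]), 'ee_rot': array([-1.54965565,  0.31427313, -0.31309172]), 'force': array([ 0.09340728, -0.73921248, -0.87296866]), 'moment': array([-0.02956761,  0.03347533,  0.02366801]), 'opening': 0.9991030295785694} 0.0187
top [[-0.062, 0.972, -0.228, 0.273], [-0.998, -0.06, 0.015, 0.142], [0.001, 0.229, 0.973, 1.225], [0.0, 0.0, 0.0, 1.0]] -0.032436262697413086
side [[0.986, 0.078, -0.146, 0.317], [-0.165, 0.354, -0.921, -1.039], [-0.02, 0.932, 0.362, 0.613], [0.0, 0.0, 0.0, 1.0]] -0.024792903110477493
[[ 1.41301864e-03 -9.67153275e-01 -2.54189981e-01 -7.14883604e-02]
 [-4.93163837e-04  2.54189530e-01 -9.67154300e-01 -1.69873958e-01]
 [ 9.99998880e-01  1.49196436e-03 -1.17790477e-04  2.35795717e-04]
 [ 0.00000000e+00  0.00000000e+00  0.00000000e+00  1.00000000e+00]]
```

View pics/top0.png

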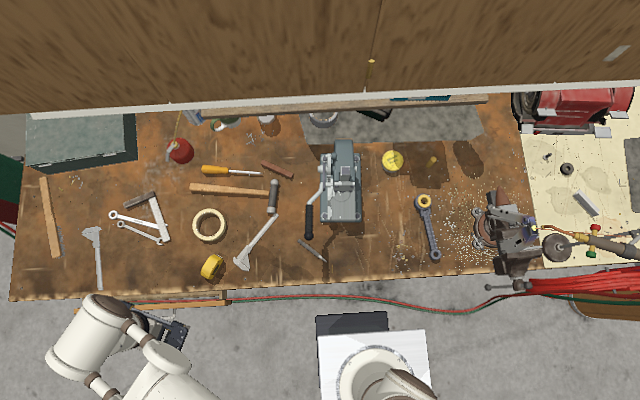

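View pics/side0.png

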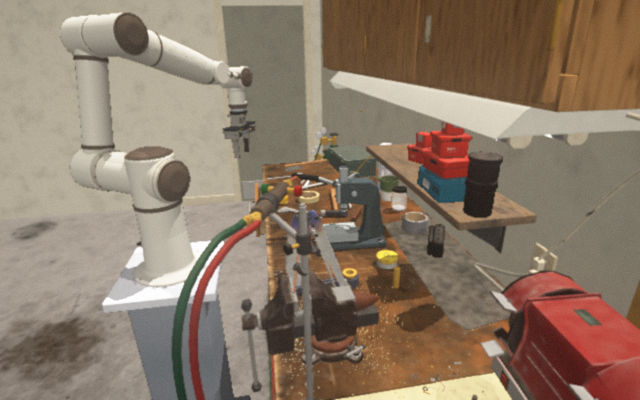

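The top view shows the press at about (341,180) with its open front down towards the robot and the lever grip at (309,222). The link's large eye with the brass bush is at (424,201) and its small eye at (435,255). The side view confirms the press at (355,215).

```bash
python3 - <<'E'
import numpy as np, cv2
P=np.load('top0.npy'); im=cv2.imread('pics/top0.png')
f=lambda u,v:P[v-1:v+2,u-1:u+2].reshape(-1,3)
for n,u,v in [('bush',424,201),('small',435,255),('grip',309,222),('grip_top',311,208),('gripbot',308,236),('tablefront',341,215),('headtop',340,160),('bench',380,230),('tin',393,161),('stub',432,160)]:
    print(n,np.nanmedian(f(u,v),0).round(4))
# link points by height
b=P[185:270,405:450].reshape(-1,3); m=(b[:,2]>.008)&(b[:,2]<.06); q=b[m]
c,w=None,None
print('link n',m.sum(),q.min(0).round(3),q.max(0).round(3))
u,s,vt=np.linalg.svd(q[:,:2]-q[:,:2].mean(0),full_matrices=False); d=vt[0]*np.sign(vt[0,0]); print('dir',d, np.degrees(np.arctan2(d[1],d[0])))
t=(q[:,:2])@d; print('ext',t.min(),t.max(),(t.max()-t.min()), 'perp',np.median(q[:,:2]@[-d[1],d[0]]))
hi=q[q[:,2]>.034]; print('bush pts',len(hi),hi.mean(0),hi.min(0),hi.max(0))
# press table points z 0.045..0.055
b=P[130:245,300:375].reshape(-1,3)
for lo,hi_ in [(.044,.056),(.21,.24),(.25,.3)]:
    q=b[(b[:,2]>lo)&(b[:,2]<hi_)]
    r=cv2.minAreaRect(q[:,:2].astype(np.float32)); print(lo,len(q),r,np.median(q,0))
cv2.imwrite('pics/topc.png',cv2.resize(im[120:270,280:460],None,fx=4,fy=4,interpolation=cv2.INTER_CUBIC))
E
```

```text
bush [ 5.390e-01 -2.037e-01  2.000e-04]
small [ 0.3671 -0.2159  0.0025]
grip [0.454  0.1604 0.2227]
grip_top [0.4921 0.1533 0.2174]
gripbot [0.4176 0.1648 0.2286]
tablefront [0.5012 0.0662 0.0484]
headtop [0.6155 0.0691 0.2248]
bench [ 4.554e-01 -5.470e-02 -1.000e-04]
tin [ 0.6677 -0.1124  0.0303]
stub [ 0.6536 -0.2264  0.0618]
link n 611 [ 0.353 -0.225  0.008] [ 0.586 -0.131  0.045]
dir [0.99338837 0.11480219] 6.5922158190075235
ext 0.3267896405258503 0.5586278732512056 0.23183823272535525 perp -0.24899293505963666
bush pts 83 [ 0.5331363  -0.19167335  0.03960814] [ 0.50962606 -0.2081757   0.03414957] [ 0.55324969 -0.17396671  0.04482543]
0.044 763 ((0.5520609021186829, 0.06116954982280731), (0.08193705230951309, 0.12919802963733673), 86.2048110961914) [0.53016955 0.06454537 0.04957712]
0.21 1193 ((0.5401486158370972, 0.09438969194889069), (0.09707789123058319, 0.2984718382358551), 64.97113037109375) [0.59640804 0.07388734 0.22379818]
0.25 101 ((0.5713179111480713, 0.06160947307944298), (0.0209687277674675, 0.023185962811112404), 85.88127899169922) [0.5693275  0.06212903 0.2720971 ]
```

View pics/topc.png

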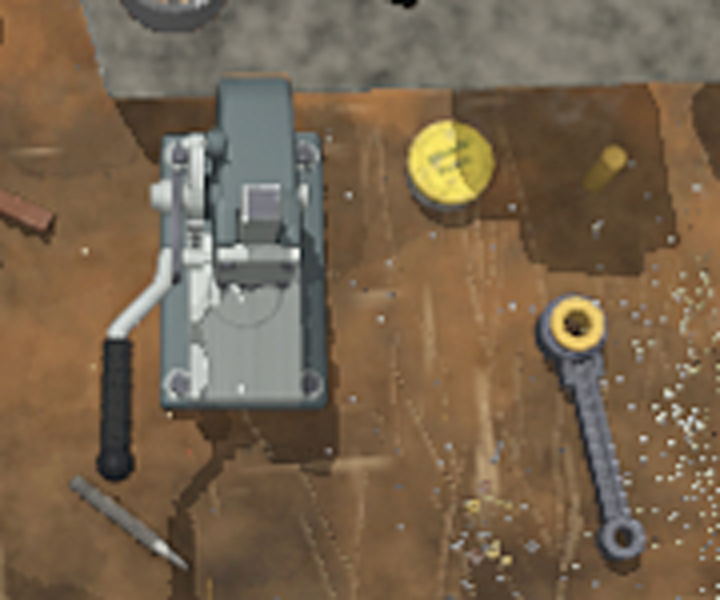

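The crop shows the link pointing nearly straight back, with its small eye at (622,540) and bush at (577,322). The lever grip, at (116,400), is partly down. The press yaw is about −4°.

```bash
cat >> h.py <<'E'
def go(target,yaw,o=None):
    """yaw: world heading (deg) the jaw axis is perpendicular to. prints tool-frame shift (initial tool axes) and turn about tool y"""
    o=o or robot.observe(); M=R.from_rotvec(o['ee_rot']).as_matrix()
    d=M.T@(np.array(target)-o['tcp_pos'])
    best=None
    for k in (90,-90):
        zt=np.array([np.cos(np.radians(yaw+k)),np.sin(np.radians(yaw+k)),0]); v=M.T@zt
        a=np.arctan2(v[0],v[2])
        if best is None or abs(a)<abs(best[0]): best=(a,k)
    print('t',round(o['time'],2),'tcp',o['tcp_pos'].round(4),'shift',d.round(4),'turn',best,'toolx',M[:,0].round(3),'y',M[:,1].round(3),'z',M[:,2].round(3),'q6',o['q'].round(2),'F',o['force'].round(1),'op',round(o['opening'],3))
E
python3 - <<'E'
from h import *
go([.418,-.208,.2],8.4)
P=np.load('top0.npy')
b=P[185:270,405:450].reshape(-1,3); q=b[(b[:,2]>.008)&(b[:,2]<.05)&(b[:,1]<-.15)]
e=q[q[:,0]>.50]; s=q[q[:,0]<.39]; m=q[(q[:,0]>.40)&(q[:,0]<.49)]
for n,a in (('eye',e),('small',s)): print(n,len(a),cv2.minEnclosingCircle(a[:,:2].astype(np.float32)))
pf=np.polyfit(m[:,0],m[:,1],1); print('shank fit',pf,np.degrees(np.arctan(pf[0])),'y at .418',np.polyval(pf,.418))
E
```

```text
t 0.15 tcp [0.2235 0.5293 0.2139] shift [ 0.4661  0.0146 -0.6034] turn (np.float64(-0.5463734160775873), 90) toolx [ 0.921 -0.389 -0.   ] y [-0.001 -0.001 -1.   ] z [ 0.389  0.921 -0.001] q6 [ 0.96  0.16  1.6  -0.    1.39 -0.21] F [ 0.3  0.6 -0.6] op 1.005
eye 241 ((0.5436409115791321, -0.1946471482515335), 0.044497400522232056)
small 108 ((0.3658474087715149, -0.1899937093257904), 0.03531866893172264)
shank fit [ 0.10076189 -0.24494943] 5.753810961450487 y at .418 -0.20283095386851643
```

move_arm(
  motion=[
    [[0, 0.02, 0, -0.045, -0.137], [0, 0.02, 0, -0.045, -0.137], [0, 0.02, 0, -0.045, -0.137], [0, 0.02, 0, -0.045, -0.137], [0, 0.01, 0, -0.05, 0], [0, 0.01, 0, -0.05, 0], [0, 0.01, 0, -0.05, 0], [0, 0.01, 0, -0.05, 0]],
  ],
)

```text
time: 0.95
tcp_pos: [0.3278, 0.1585, 0.21]
ee_rot: [-1.573, -0.114, 0.122]
force: [0.2, 0.1, 0.1]
opening: 1.002
```

```bash
python3 -c "
from h import *
go([.418,-.205,.2],7)"
```

```text
t 0.95 tcp [0.3278 0.1585 0.21  ] shift [ 0.0348  0.0117 -0.3729] turn (np.float64(0.028071754281775465), 90) toolx [ 0.989  0.15  -0.005] y [-0.004 -0.006 -1.   ] z [-0.15   0.989 -0.005] q6 [ 0.12 -0.43  2.14 -0.01  1.44 -1.6 ] F [0.2 0.1 0.1] op 1.002
```

move_arm(
  motion=[
    [[0, 0.004, 0, -0.046, 0], [0, 0.004, 0, -0.046, 0], [0, 0.004, 0, -0.046, 0.014], [0, 0.004, 0, -0.046, 0.014], [0, 0.005, 0, -0.046, 0], [0, 0.005, 0, -0.046, 0], [0, 0.005, 0, -0.046, 0], [0, 0.004, 0, -0.046, 0]],
  ],
)

```text
time: 1.75
tcp_pos: [0.411, -0.2176, 0.2118]
ee_rot: [-1.575, -0.093, 0.092]
force: [0.7, 0.4, -0.6]
opening: 0.997
```

```bash
python3 - <<'E'
from h import *
go([.418,-.205,.2],7)
s=snap('wrist'); cv2.imwrite('pics/w1.png',s['frame']); P=cloud(s)
q=P.reshape(-1,3); q=q[np.isfinite(q[:,0])]
print('bench z',np.median(q[(q[:,2]<.01)&(abs(q[:,1]+.27)<.05)],0))
L=q[(q[:,2]>.008)&(q[:,2]<.05)&(abs(q[:,1]+.2)<.07)&(q[:,0]>.33)&(q[:,0]<.58)]
m=L[(L[:,0]>.41)&(L[:,0]<.49)]; pf=np.polyfit(m[:,0],m[:,1],1); print(len(m),pf,np.degrees(np.arctan(pf[0])),np.polyval(pf,.418))
b=L[L[:,2]>.034]; print('bush',len(b),b.min(0),b.max(0),cv2.minEnclosingCircle(b[:,:2].astype(np.float32)),np.percentile(b[:,2],[10,50,90]))
sm=L[(L[:,0]<.388)]; print('small',cv2.minEnclosingCircle(sm[:,:2].astype(np.float32)),len(sm))
E
```

```text
t 1.75 tcp [ 0.411  -0.2176  0.2118] shift [0.0084 0.0117 0.0118] turn (np.float64(-0.004711870574280653), 90) toolx [0.993 0.117 0.   ] y [ 0.001 -0.006 -1.   ] z [-0.117  0.993 -0.006] q6 [-0.75 -0.14  1.9  -0.    1.37 -2.43] F [ 0.7  0.4 -0.6] op 0.997
bench z [ 4.24836031e-01 -2.70830914e-01 -3.92927364e-04]
873 [ 0.14818863 -0.26665967] 8.429238821692119 -0.20471682130166252
bush 499 [ 0.50953537 -0.21042402  0.03402896] [ 0.54974549 -0.17138211  0.04108182] ((0.5296908617019653, -0.191115602850914), 0.02056334726512432) [0.03770273 0.03910085 0.04014852]
small ((0.3699352741241455, -0.2087322473526001), 0.019599955528974533) 518
```

View pics/w1.png

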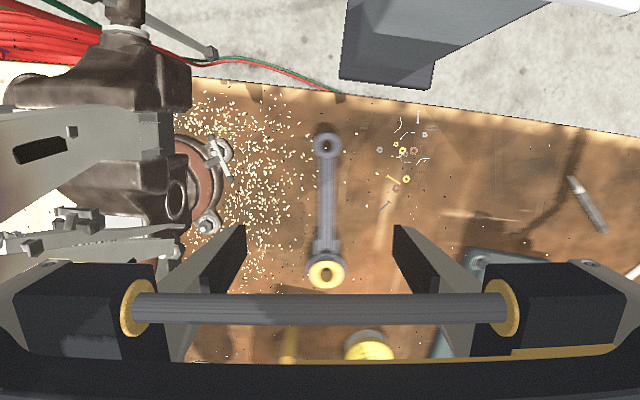

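The wrist view shows the link almost vertical in the image, from its small eye at (326,145) to its bush at (326,272), so it already lies along the tool's x. The vise is at left (150,150). I'll check its clearance before descending.

```bash
python3 - <<'E'
from h import *
P=np.load('top0.npy').reshape(-1,3)
s=P[(P[:,1]<-.24)&(P[:,1]>-.5)&(P[:,0]>.3)&(P[:,0]<.56)&(P[:,2]>.03)]
print('vise max y',s[:,1].max(), s[s[:,1].argmax()], [(z,s[s[:,2]>z][:,1].max().round(3)) for z in (.05,.08,.12)])
go([.4155,-.206,.004],7.2)
E
```

```text
vise max y -0.3234928060717518 [ 0.42443153 -0.32349281  0.03018273] [(0.05, np.float64(-0.349)), (0.08, np.float64(-0.349)), (0.12, np.float64(-0.349))]
t 1.8 tcp [ 0.4116 -0.2239  0.2116] shift [0.006  0.2074 0.0195] turn (np.float64(-0.011780589481657255), 90) toolx [ 0.994  0.114 -0.   ] y [ 0.001 -0.01  -1.   ] z [-0.114  0.993 -0.01 ] q6 [-0.75 -0.13  1.89 -0.01  1.37 -2.44] F [-3.3 -2.8  1.6] op 1.002
```

move_arm(
  motion=[
    [[0, 0.003, 0.03, 0.01, -0.01], [0, 0.003, 0.045, 0.01, 0], [0, 0, 0.045, 0, 0], [0, 0, 0.04, 0, 0], [0, 0, 0.02, 0, 0], [0, 0, 0.01, 0, 0], [0, 0, 0, 0, 0]],
  ],
)

```text
time: 2.5
tcp_pos: [0.4159, -0.2092, 0.0154]
ee_rot: [-1.581, -0.094, 0.091]
force: [-0.2, 0.2, 0.4]
opening: 0.995
```

```bash
python3 - <<'E'
from h import *
go([.4155,-.206,.004],7.2)
E
```

```text
t 2.5 tcp [ 0.4159 -0.2092  0.0154] shift [-0.      0.0114  0.0034] turn (np.float64(-0.00833202145230048), 90) toolx [0.993 0.117 0.001] y [ 0.002 -0.012 -1.   ] z [-0.117  0.993 -0.012] q6 [-0.72  0.14  2.05 -0.01  0.94 -2.4 ] F [-0.2  0.2  0.4] op 0.995
```

move_arm(
  squeeze=60,
  motion=[
    [[0, 0, 0.008, 0.003, -0.008], [0, 0, 0.004, 0, 0], [120, 0, 0, 0, 0], [180, 0, 0, 0, 0], [255, 0, 0, 0, 0], [255, 0, 0, 0, 0], [255, 0, 0, 0, 0], [255, 0, 0, 0, 0]],
  ],
)

```text
time: 3.3
tcp_pos: [0.4195, -0.2093, 0.0078]
ee_rot: [-1.588, -0.107, 0.092]
force: [0.2, 0.1, -0.1]
opening: 0.499
```

move_arm(
  motion=[
    [[255, 0, 0, 0, 0], [255, 0, 0, 0, 0], [255, 0, 0, 0, 0]],
  ],
)

```text
time: 3.6
tcp_pos: [0.4193, -0.2089, 0.0078]
ee_rot: [-1.587, -0.106, 0.092]
force: [-1.0, 3.9, 1.2]
opening: 0.236
```

```bash
python3 - <<'E'
from h import *
go([.4155,-.206,.004],7.2)
E
```

```text
t 3.6 tcp [ 0.4193 -0.2089  0.0078] shift [-0.0035  0.0037  0.0034] turn (np.float64(0.00048418712124633547), 90) toolx [0.992 0.126 0.008] y [ 0.01  -0.018 -1.   ] z [-0.126  0.992 -0.019] q6 [-0.72  0.16  2.06 -0.01  0.91 -2.41] F [-1.   3.9  1.2] op 0.236
```

move_arm(
  motion=[
    [[180, -0.003, 0.003, 0.001, 0], [180, 0, 0.004, 0, 0], [180, 0, 0.002, 0, 0]],
  ],
)

```text
time: 3.9
tcp_pos: [0.4166, -0.2087, 0.0004]
ee_rot: [-1.587, -0.106, 0.093]
force: [-10.4, 9.4, 42.1]
opening: 0.294
```

move_arm(
  motion=[
    [[180, 0, -0.003, 0, 0], [255, 0, -0.001, 0, 0], [255, 0, 0, 0, 0], [255, 0, 0, 0, 0], [255, 0, 0, 0, 0], [255, 0, 0, 0, 0]],
  ],
)

```text
time: 4.5
tcp_pos: [0.4167, -0.2087, 0.0049]
ee_rot: [-1.586, -0.107, 0.095]
force: [-0.4, 1.0, 5.6]
opening: 0.19
```

```bash
python3 - <<'E'
from h import *
go([.4155,-.206,.15],7.2)
E
```

```text
t 4.5 tcp [ 0.4167 -0.2087  0.0049] shift [ 1.000e-04 -1.452e-01  2.000e-04] turn (np.float64(0.0027807709123786836), 90) toolx [0.992 0.128 0.007] y [ 0.009 -0.017 -1.   ] z [-0.128  0.992 -0.019] q6 [-0.72  0.16  2.06 -0.01  0.9  -2.41] F [-0.4  1.   5.6] op 0.19
```

move_arm(
  motion=[
    [[255, 0, -0.02, 0, 0], [255, 0, -0.03, 0, 0], [255, 0, -0.03, 0, 0], [255, 0, -0.03, 0.02, 0], [255, 0.003, -0.01, 0.035, -0.05], [255, 0.003, 0, 0.04, -0.05], [255, 0.003, 0, 0.04, -0.05], [255, 0.003, 0, 0.04, 0]],
  ],
)

```text
time: 5.3
tcp_pos: [0.3843, -0.027, 0.1161]
ee_rot: [-1.566, -0.205, 0.223]
force: [0.6, 0.7, -4.2]
opening: 0.193
```

```bash
python3 - <<'E'
from h import *
go([.386,.034,.12],16)
E
```

```text
t 5.3 tcp [ 0.3843 -0.027   0.1161] shift [ 0.018  -0.0043  0.0583] turn (np.float64(-0.007162548572756078), 90) toolx [ 0.963  0.269 -0.012] y [-0.011 -0.007 -1.   ] z [-0.269  0.963 -0.004] q6 [-0.38 -0.25  2.2  -0.01  1.21 -2.22] F [ 0.6  0.7 -4.2] op 0.193
```

move_arm(
  motion=[
    [[255, 0.009, 0, 0.03, 0], [255, 0.009, 0, 0.015, 0], [255, 0, 0, 0.003, 0], [255, 0, 0, 0, 0]],
  ],
)

```text
time: 5.7
tcp_pos: [0.38, 0.0308, 0.1084]
ee_rot: [-1.56, -0.197, 0.238]
force: [0.1, -0.3, -5.8]
opening: 0.195
```

```bash
python3 - <<'E'
from h import *
go([.386,.034,.12],16)
s=snap('wrist'); cv2.imwrite('pics/w2.png',s['frame']); P=cloud(s); np.save('w2.npy',P)
q=P.reshape(-1,3); q=q[np.isfinite(q[:,0])]
b=q[(q[:,2]>.135)&(q[:,2]<.17)&(q[:,0]>.45)&(q[:,0]<.53)&(abs(q[:,1]-.065)<.04)]
print('bush',len(b),cv2.minEnclosingCircle(b[:,:2].astype(np.float32)),np.percentile(b[:,2],[5,50,95]))
# bush plane
A=np.c_[b[:,:2],np.ones(len(b))]; print('plane',np.linalg.lstsq(A,b[:,2],rcond=None)[0])
t=q[(abs(q[:,2]-.05)<.004)&(q[:,0]>.44)&(q[:,0]<.63)&(abs(q[:,1]-.065)<.06)]
print('table',len(t),cv2.minAreaRect(t[:,:2].astype(np.float32)),np.median(t[:,2]))
h=q[(abs(q[:,2]-.226)<.006)&(q[:,0]>.5)]
print('head',len(h),h.min(0) if len(h) else 0,h.max(0) if len(h) else 0)
s=snap('side'); P=cloud(s); np.save('side1.npy',P); cv2.imwrite('pics/s1.png',cv2.resize(s['frame'][150:270,270:420],None,fx=5,fy=5,interpolation=cv2.INTER_CUBIC))
E
```

```text
t 5.7 tcp [0.38   0.0308 0.1084] shift [ 0.0064 -0.0118  0.0015] turn (np.float64(-0.0021523263997029526), 90) toolx [ 0.962  0.273 -0.026] y [-0.026 -0.004 -1.   ] z [-0.273  0.962  0.003] q6 [-0.23 -0.24  2.2  -0.01  1.2  -2.07] F [ 0.1 -0.3 -5.8] op 0.195Traceback (most recent call last):
  File "<stdin>", line 6, in <module>
    return _quantile_unchecked(
        a, q, axis, out, overwrite_input, method, keepdims, weights)
    return _ureduce(a,
                    func=_quantile_ureduce_func,
    ...<5 lines>...
                    overwrite_input=overwrite_input,
                    method=method)
    r = func(a, **kwargs)
    result = _quantile(arr,
                       quantiles=q,
    ...<2 lines>...
                       out=out,
                       weights=wgt)
    slices_having_nans = np.isnan(arr[-1, ...])
                                  ~~~^^^^^^^^^
IndexError: index -1 is out of bounds for axis 0 with size 0
```

View pics/w2.png

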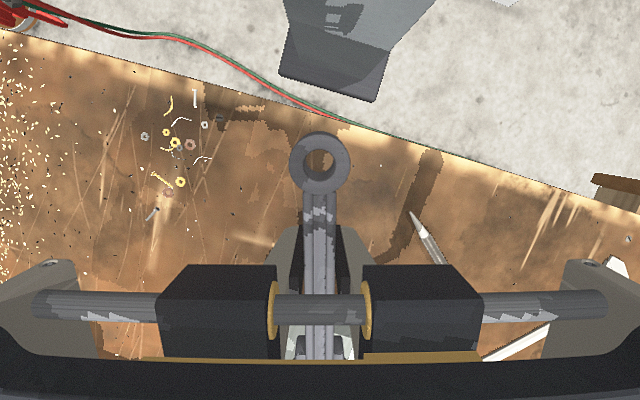

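The wrist view shows only the small eye (319,160), because the gripper hides the large eye. I'll use the top and side cameras.

```bash
python3 - <<'E'
from h import *
go([.386,.034,.12],16)
s1=snap('top'); T=cloud(s1); s2=snap('side'); S=cloud(s2); np.save('top1.npy',T); np.save('side1.npy',S)
K=robot.observe()['tcp_pos']; print(K)
for n,Q in (('top',T),('side',S)):
    q=Q.reshape(-1,3); q=q[np.isfinite(q[:,0])]
    b=q[(q[:,2]>.10)&(q[:,2]<.17)&(q[:,0]>.46)&(q[:,0]<.54)&(abs(q[:,1]-.065)<.035)]
    print(n,len(b)); 
    if len(b): print(b.min(0),b.max(0),np.percentile(b[:,2],[5,50,95]))
pt=proj(s1,[.496,.066,.15])[0].astype(int); ps=proj(s2,[.5,.066,.13])[0].astype(int); print(pt,ps)
c=lambda f,p,w,h,k:cv2.resize(f[max(p[1]-h,0):p[1]+h,max(p[0]-w,0):p[0]+w],None,fx=k,fy=k,interpolation=cv2.INTER_CUBIC)
a=c(s1['frame'],pt,50,55,5); b=c(s2['frame'],ps,60,55,5)
cv2.imwrite('pics/c1.png',cv2.resize(np.hstack([a,b]),None,fx=.72,fy=.72))
E
```

```text
t 5.75 tcp [0.38   0.0305 0.1083] shift [ 0.0064 -0.0118  0.0018] turn (np.float64(-0.002921754024923298), 90) toolx [ 0.962  0.273 -0.026] y [-0.026 -0.004 -1.   ] z [-0.273  0.962  0.003] q6 [-0.23 -0.24  2.2  -0.01  1.2  -2.07] F [-0.3  0.9 -5. ] op 0.189
[0.38102705 0.02971999 0.10920731]
top 111
[0.4739246  0.04923467 0.10070535] [0.51790141 0.08528513 0.1419272 ] [0.1133828  0.12910412 0.1394459 ]
side 160
[0.46549125 0.03397516 0.10015013] [0.53954216 0.07847033 0.16570112] [0.10553395 0.12833454 0.13853705]
[343 209] [323 208]
```

View pics/c1.png

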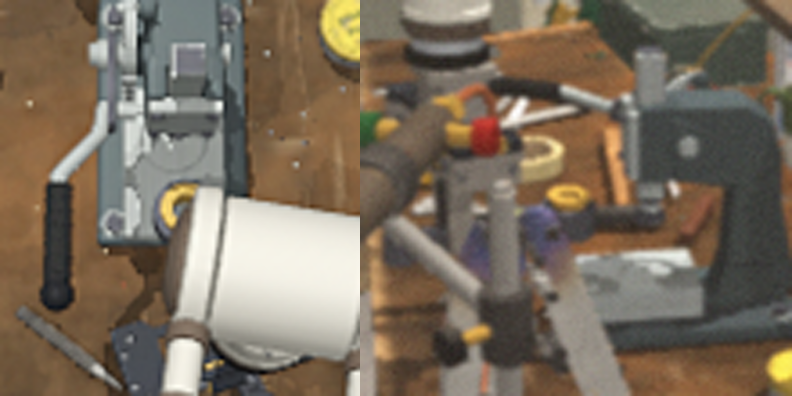

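The left half (top) shows the bush at (180,205) over the table front, with the nest ring in front of the head at (165,170). The right half (side) shows the bush at (570,195), the pad at (650,205) slightly higher relative to the table, and the lever partly up.

```bash
python3 - <<'E'
from h import *
s=snap('top'); s2=snap('side')
c,sn=np.cos(np.radians(-3.8)),np.sin(np.radians(-3.8))
def pr(x,y,z,ram=(.5717,.0607)): return [ram[0]+c*x-sn*y,ram[1]+sn*x+c*y,z]
print('nest front pred (arc at 341.2,201.7)',proj(s,[pr(-27.5e-3,0,.05),pr(-29.5e-3,0,.05)]))
print('ram top/pad',[ (z,proj(s2,pr(0,0,z))[0].round(1).tolist(), proj(s2,pr(0,-.015,z))[0].round(1).tolist()) for z in (.095,.105,.115)])
# depth around pad in side view
S=cloud(s2)
for r in range(204,224,1):
    p=S[r,338:350]; print(r,[f'{a[2]:.3f}/{a[1]:.3f}/{a[0]:.3f}' for a in p[::3]])
# lines: table front edge corners in top
P=np.load('top0.npy').reshape(-1,3); t=P[(abs(P[:,2]-.05)<.004)&(P[:,0]<.58)&(P[:,0]>.46)&(abs(P[:,1]-.065)<.07)]
loc=(t[:,:2]-[.5717,.0607])@np.array([[c,-sn],[sn,c]]); print(np.percentile(loc,[0,1,99,100],axis=0).round(4), len(t))
E
```

```text
nest front pred (arc at 341.2,201.7) [[341.17931736 200.94667785]
 [341.18422476 201.58785475]]
ram top/pad [(0.095, [344.1, 216.3], [344.8, 218.1]), (0.105, [344.1, 213.6], [344.9, 215.4]), (0.115, [344.2, 210.9], [344.9, 212.7])]
204 ['0.001/0.390/0.620', '0.144/0.054/0.559', '0.143/0.056/0.570', '0.143/0.054/0.580']
205 ['0.000/0.382/0.618', '0.140/0.056/0.560', '0.142/0.050/0.569', '0.137/0.058/0.581']
206 ['-0.001/0.373/0.616', '0.139/0.050/0.558', '0.137/0.053/0.569', '0.001/0.360/0.653']
207 ['0.001/0.358/0.613', '0.134/0.053/0.559', '0.132/0.055/0.570', '0.001/0.351/0.651']
208 ['0.000/0.349/0.611', '0.130/0.053/0.559', '0.129/0.054/0.570', '-0.002/0.347/0.650']
209 ['0.000/0.339/0.609', '0.126/0.054/0.559', '0.126/0.053/0.569', '-0.000/0.333/0.647']
210 ['0.026/0.270/0.595', '0.123/0.054/0.559', '0.121/0.054/0.570', '0.001/0.319/0.644']
211 ['0.024/0.265/0.594', '0.118/0.055/0.559', '0.118/0.054/0.570', '0.114/0.061/0.582']
212 ['0.020/0.265/0.594', '0.115/0.055/0.559', '0.113/0.057/0.570', '0.111/0.058/0.581']
213 ['0.016/0.263/0.593', '0.112/0.052/0.559', '0.113/0.048/0.56
[... 303 characters left out ...]
59/0.592', '-0.002/0.262/0.605', '-0.001/0.258/0.617', '-0.001/0.256/0.629']
218 ['-0.001/0.254/0.591', '-0.001/0.251/0.603', '-0.000/0.247/0.614', '-0.001/0.246/0.626']
219 ['-0.001/0.245/0.589', '0.002/0.236/0.600', '-0.000/0.237/0.612', '0.001/0.232/0.623']
220 ['0.001/0.231/0.586', '0.000/0.230/0.598', '-0.001/0.229/0.610', '0.002/0.222/0.621']
221 ['0.000/0.223/0.585', '0.000/0.221/0.596', '-0.001/0.220/0.608', '0.000/0.216/0.619']
222 ['0.000/0.215/0.583', '-0.002/0.216/0.595', '0.002/0.205/0.605', '0.001/0.206/0.617']
223 ['0.052/0.100/0.559', '0.050/0.102/0.570', '0.051/0.099/0.580', '0.049/0.100/0.591']
[[-0.0835 -0.0418]
 [-0.083  -0.0413]
 [ 0.0041  0.0401]
 [ 0.0106  0.0401]] 629
```

move_arm(
  motion=[
    [[255, 0, 0.018, 0, 0], [255, 0, 0.015, 0, 0], [255, 0.01, 0, -0.003, 0]],
  ],
)

```text
time: 6.25
tcp_pos: [0.3921, 0.0269, 0.0764]
ee_rot: [-1.563, -0.196, 0.229]
force: [-0.2, 0.8, -4.6]
opening: 0.19
```

```bash
python3 - <<'E'
from h import *
go([.4617,.029,.066],16)
E
```

```text
t 6.25 tcp [0.3921 0.0269 0.0764] shift [ 0.0678  0.0089 -0.0166] turn (np.float64(-0.009066131310249949), 90) toolx [ 0.964  0.267 -0.021] y [-0.02  -0.006 -1.   ] z [-0.267  0.964  0.   ] q6 [-0.23 -0.15  2.2  -0.01  1.11 -2.07] F [-0.2  0.8 -4.6] op 0.19
```

move_arm(
  motion=[
    [[255, 0.022, 0.003, -0.006, -0.009], [255, 0.022, 0.002, -0.006, 0], [255, 0.015, 0.002, -0.004, 0], [255, 0.003, 0, 0, 0]],
  ],
)

```text
time: 6.65
tcp_pos: [0.4597, 0.0249, 0.0677]
ee_rot: [-1.564, -0.199, 0.231]
force: [-0.4, 0.4, -4.7]
opening: 0.189
```

```bash
python3 - <<'E'
from h import *
go([.4617,.029,.066],16)
s2=snap('side'); S=cloud(s2)
print(proj(s2,[.572,.06,.09]))
cv2.imwrite('pics/s2.png',cv2.resize(s2['frame'][185:245,290:375],None,fx=9,fy=9,interpolation=cv2.INTER_CUBIC))
E
```

```text
t 6.65 tcp [0.4597 0.0249 0.0677] shift [0.0031 0.0016 0.0034] turn (np.float64(-0.0054673052798579974), 90) toolx [ 0.963  0.27  -0.02 ] y [-0.019 -0.006 -1.   ] z [-0.27   0.963 -0.001] q6 [-0.2   0.05  2.02 -0.01  1.08 -2.04] F [-0.4  0.4 -4.7] op 0.189
[[344.26567838 217.67045533]]
```

View pics/s2.png

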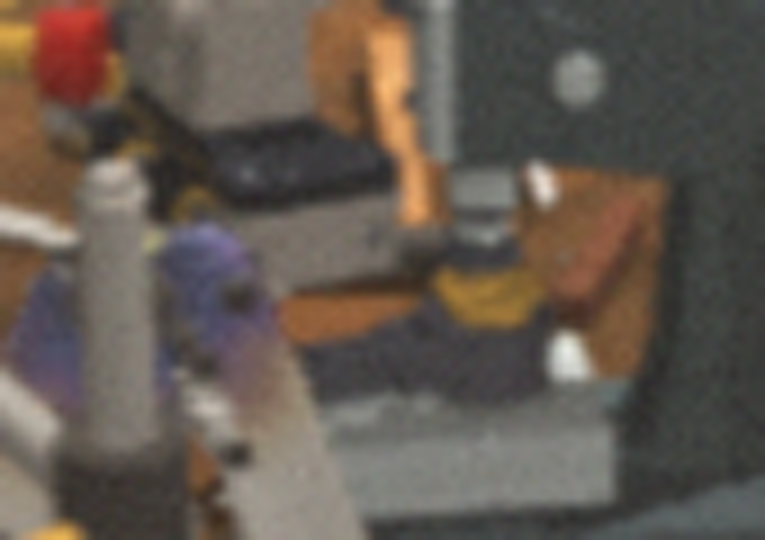

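The side view shows the bush (490,290) directly under the pad (485,220), just above the table. I'll correct by 3 mm and lower.

move_arm(
  motion=[
    [[255, 0.003, -0.001, 0.004, -0.005], [255, 0.001, 0.003, 0.001, 0], [255, 0, 0.003, 0, 0]],
  ],
)

```text
time: 7.0
tcp_pos: [0.4607, 0.0308, 0.0628]
ee_rot: [-1.563, -0.202, 0.235]
force: [0.1, 0.7, -5.5]
opening: 0.197
```

```bash
python3 - <<'E'
from h import *
go([.4617,.029,.055],16)
E
```

```text
t 7.0 tcp [0.4607 0.0308 0.0628] shift [ 0.0007  0.0078 -0.002 ] turn (np.float64(-0.0011428439515585953), 90) toolx [ 0.961  0.274 -0.021] y [-0.02  -0.006 -1.   ] z [-0.275  0.962 -0.001] q6 [-0.19  0.07  2.02 -0.01  1.07 -2.03] F [ 0.1  0.7 -5.5] op 0.197
```

move_arm(
  motion=[
    [[255, 0.001, 0.003, -0.002, 0], [255, 0, 0.003, 0, 0], [255, 0, 0.002, 0, 0]],
  ],
)

```text
time: 7.3
tcp_pos: [0.4614, 0.0291, 0.0548]
ee_rot: [-1.563, -0.202, 0.235]
force: [-6.8, 0.4, 3.6]
opening: 0.19
```

```bash
python3 - <<'E'
from h import *
go([.4617,.029,.050],16)
E
```

```text
t 7.3 tcp [0.4614 0.0291 0.0548] shift [ 0.0004  0.0048 -0.0002] turn (np.float64(-0.0004391001697794903), 90) toolx [ 0.961  0.275 -0.021] y [-0.02  -0.007 -1.   ] z [-0.275  0.961 -0.001] q6 [-0.19  0.08  2.02 -0.01  1.05 -2.04] F [-6.8  0.4  3.6] op 0.19
```

move_arm(
  motion=[
    [[255, -0.0015, 0.001, 0, 0], [255, 0, 0.002, 0, 0], [255, 0, 0.001, 0, 0]],
  ],
)

```text
time: 7.6
tcp_pos: [0.4602, 0.029, 0.0514]
ee_rot: [-1.563, -0.204, 0.235]
force: [-4.6, 1.4, 3.1]
opening: 0.19
```

```bash
python3 - <<'E'
from h import *
go([.4617,.029,.050],16)
s=snap('side'); S=cloud(s).reshape(-1,3)
b=S[(abs(S[:,0]-.572)<.022)&(S[:,2]<.1)&(S[:,2]>.06)&(S[:,1]<.08)&(S[:,1]>.03)]
print(len(b)); print(np.histogram(b[:,2],np.arange(.06,.101,.004)))
f=s['frame'].astype(int); C=cloud(s); yel=(f[...,2]-f[...,0]>50)&(abs(C[...,0]-.572)<.03)&(abs(C[...,1]-.055)<.03)
y=C[yel]; print('brass',len(y),y.min(0),y.max(0),np.median(y,0), np.argwhere(yel).min(0),np.argwhere(yel).max(0))
E
```

```text
t 7.6 tcp [0.4602 0.029  0.0514] shift [ 0.0015  0.0013 -0.0004] turn (np.float64(0.00012618121869050023), 90) toolx [ 0.961  0.276 -0.02 ] y [-0.019 -0.006 -1.   ] z [-0.276  0.961 -0.   ] q6 [-0.19  0.08  2.03 -0.01  1.05 -2.04] F [-4.6  1.4  3.1] op 0.19
132
(array([10, 10, 12, 37, 16, 19, 28,  0,  0,  0]), array([0.06 , 0.064, 0.068, 0.072, 0.076, 0.08 , 0.084, 0.088, 0.092,
       0.096, 0.1  ]))
brass 71 [0.54201847 0.0371087  0.07450972] [0.58808502 0.08389457 0.24443262] [0.56765932 0.06118513 0.0838846 ] [174 335] [223 349]
```

move_arm(
  motion=[
    [[255, -0.001, 0.002, 0, 0], [255, 0, 0.001, 0, 0]],
  ],
)

```text
time: 7.85
tcp_pos: [0.4602, 0.0287, 0.0498]
ee_rot: [-1.563, -0.205, 0.234]
force: [-10.6, 1.2, 14.1]
opening: 0.192
```

```bash
python3 - <<'E'
from h import *
go([.4617,.029,.050],16)
E
```

```text
t 7.85 tcp [0.4602 0.0287 0.0498] shift [ 0.0016 -0.0002 -0.0001] turn (np.float64(0.000320541003169302), 90) toolx [ 0.961  0.276 -0.018] y [-0.017 -0.006 -1.   ] z [-0.276  0.961 -0.001] q6 [-0.19  0.08  2.03 -0.01  1.04 -2.04] F [-10.6   1.2  14.1] op 0.192
```

move_arm(
  motion=[
    [[200, 0, 0, 0, 0], [120, 0, 0, 0, 0], [60, 0, 0, 0, 0], [0, 0, 0, 0, 0], [0, 0, 0, 0, 0], [0, 0, -0.015, 0, 0], [0, -0.005, -0.03, 0, 0], [0, -0.005, -0.04, 0, 0]],
  ],
)

```text
time: 8.65
tcp_pos: [0.4499, 0.0263, 0.1325]
ee_rot: [-1.561, -0.2, 0.237]
force: [0.4, -0.4, -0.0]
opening: 0.803
```

```bash
python3 - <<'E'
from h import *
go([.4617,.029,.20],16)
s=snap('wrist'); cv2.imwrite('pics/w3.png',s['frame'])
s=snap('side'); C=cloud(s); f=s['frame'].astype(int)
yel=(f[...,2]-f[...,0]>50)&(abs(C[...,0]-.572)<.03)&(abs(C[...,1]-.055)<.03)&(C[...,2]<.1)
y=C[yel]; print('brass',len(y),y.min(0),y.max(0),np.median(y,0),np.percentile(y[:,2],90))
S=C.reshape(-1,3); b=S[(S[:,2]>.053)&(S[:,2]<.1)&(S[:,1]<.075)&(S[:,1]>-.01)&(S[:,0]<.54)&(S[:,0]>.38)]
for x0 in np.arange(.38,.54,.02):
    k=b[(b[:,0]>x0)&(b[:,0]<x0+.02)]; print(x0.round(2),len(k), np.percentile(k[:,2],[5,50,95]).round(4) if len(k) else '')
E
```

```text
t 8.65 tcp [0.4499 0.0263 0.1325] shift [ 0.0105 -0.0678 -0.0005] turn (np.float64(-0.0012145091404827946), 90) toolx [ 0.961  0.274 -0.024] y [-0.023 -0.005 -1.   ] z [-0.274  0.962  0.002] q6 [-0.2  -0.07  2.   -0.01  1.23 -2.05] F [ 0.4 -0.4 -0. ] op 0.803
brass 66 [0.54994626 0.04155743 0.07387682] [0.59110378 0.08251165 0.08615637] [0.56793199 0.06273744 0.08299257] 0.08542244813202898
0.38 0 
0.4 0 
0.42 0 
0.44 9 [0.0541 0.0597 0.0716]
0.46 0 
0.48 4 [0.062  0.0675 0.0692]
0.5 37 [0.0554 0.0663 0.0712]
0.52 46 [0.0569 0.067  0.0712]
0.54 0
```

View pics/w3.png

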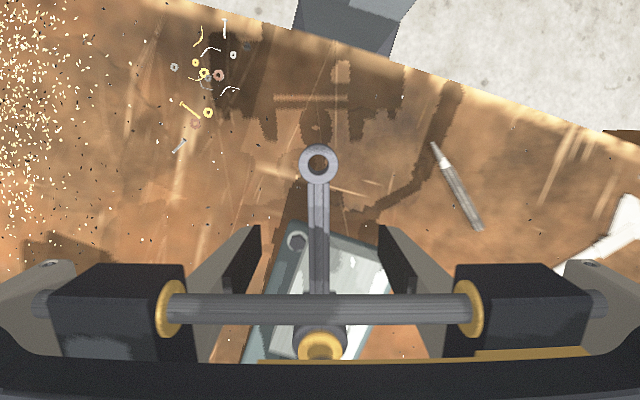

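The wrist view shows the link settled: small eye at (318,163), shank straight, eye at (320,345) in the nest. The measured shank top is 0.070 and bush top 0.085, as expected when seated. Next is the lever.

move_arm(
  motion=[
    [[0, -0.005, -0.045, 0, 0], [0, 0, -0.045, 0, 0], [0, 0, -0.045, 0, 0], [0, 0.01, -0.005, 0.03, 0.115], [0, 0.01, 0, 0.04, 0.115], [0, 0.005, 0, 0.04, 0.115], [0, 0, 0, 0.02, 0], [0, 0, 0, 0, 0]],
  ],
)

```text
time: 9.55
tcp_pos: [0.4622, 0.1617, 0.2786]
ee_rot: [-1.577, 0.075, -0.06]
force: [-0.3, -0.5, 0.2]
opening: 1.0
```

```bash
cat >> h.py <<'E'
RAM=np.array([.5717,.0602]); YAW=np.radians(-3.8)
def press(x,y,z): return np.array([RAM[0]+np.cos(YAW)*x-np.sin(YAW)*y,RAM[1]+np.sin(YAW)*x+np.cos(YAW)*y,z])
def grip(lev):
    a=np.radians(30)-lev; return press(.030-.145*np.cos(a),.092,.188+.145*np.sin(a))
E
python3 - <<'E'
from h import *
g=grip(.36); print(g, grip(0),grip(.5))
go(g-[0,0,.0187],-3.8)
s=snap('wrist'); P=cloud(s); cv2.imwrite('pics/w4.png',s['frame'])
q=P.reshape(-1,3); L=q[(q[:,2]>.17)&(q[:,2]<.24)&(abs(q[:,1]-.16)<.04)&(q[:,0]>.38)&(q[:,0]<.52)]
for x0 in np.arange(.40,.52,.015):
    k=L[(L[:,0]>x0)&(L[:,0]<x0+.015)]
    if len(k)>3: print(x0.round(3),len(k),k[:,1].min().round(4),k[:,1].max().round(4),np.percentile(k[:,2],95).round(4))
sm=q[(q[:,2]>.05)&(q[:,2]<.09)&(q[:,0]<.45)&(q[:,1]<.06)]; print('small',len(sm),np.median(sm,0) if len(sm) else '')
E
```

```text
[0.46498188 0.15949092 0.21161615] [0.48243364 0.15833178 0.2605    ] [0.46309031 0.15961656 0.1914215 ]
t 9.55 tcp [0.4622 0.1617 0.2786] shift [ 0.0037  0.0856 -0.0014] turn (np.float64(-0.01958512487933284), 90) toolx [ 0.996 -0.086 -0.009] y [-0.009 -0.007 -1.   ] z [ 0.086  0.996 -0.007] q6 [ 0.09 -0.09  1.73 -0.01  1.52 -1.39] F [-0.3 -0.5  0.2] op 1.0
0.4 295 0.154 0.1766 0.2298
0.415 535 0.1533 0.1772 0.2307
0.43 446 0.1531 0.1745 0.2262
0.445 412 0.1528 0.1735 0.2237
0.46 386 0.1516 0.1721 0.2211
0.475 367 0.1501 0.1715 0.2185
0.49 265 0.1501 0.1704 0.2167
0.505 260 0.1383 0.1648 0.2095
small 852 [0.41983355 0.02188955 0.06906538]
```

move_arm(
  squeeze=30,
  motion=[
    [[0, 0.002, 0.035, 0, -0.02], [0, 0.001, 0.03, 0, 0], [0, 0, 0.015, 0, 0], [100, 0, 0.005, 0, 0], [160, 0, 0, 0, 0], [255, 0, 0, 0, 0], [255, 0, 0, 0, 0], [255, 0, 0, 0, 0]],
  ],
)

```text
time: 10.4
tcp_pos: [0.4664, 0.1533, 0.1915]
ee_rot: [-1.58, 0.06, -0.051]
force: [0.1, 0.4, -0.1]
opening: 0.587
```

```bash
python3 - <<'E'
from h import *
go(grip(.36)-[0,0,.0187],-3.8)
E
```

```text
t 10.4 tcp [0.4664 0.1533 0.1915] shift [-0.0018 -0.0014  0.0061] turn (np.float64(-0.004108631898692503), 90) toolx [ 0.998 -0.07  -0.006] y [-0.006 -0.01  -1.   ] z [ 0.07   0.997 -0.01 ] q6 [ 0.08 -0.04  1.85 -0.01  1.34 -1.42] F [ 0.1  0.4 -0.1] op 0.587
```

move_arm(
  motion=[
    [[150, 0, 0, 0.007, 0], [255, 0, 0, 0.002, 0], [255, 0, 0, 0, 0], [255, 0, 0, 0, 0], [255, 0, 0, 0, 0], [255, 0, 0, 0, 0]],
  ],
)

```text
time: 11.0
tcp_pos: [0.4679, 0.1611, 0.193]
ee_rot: [-1.585, 0.057, -0.052]
force: [0.1, 2.1, -0.5]
opening: 0.207
```

```bash
python3 - <<'E'
from h import *
go(grip(.36)-[0,0,.0187],-3.8)
E
```

```text
t 11.0 tcp [0.4679 0.1611 0.193 ] shift [-0.0028  0.0001 -0.0018] turn (np.float64(-0.0027343411556188598), 90) toolx [ 0.998 -0.069 -0.003] y [-0.004 -0.015 -1.   ] z [ 0.069  0.998 -0.015] q6 [ 0.1  -0.03  1.83 -0.02  1.34 -1.4 ] F [ 0.1  2.1 -0.5] op 0.207
```

move_arm(
  motion=[
    [[255, 0.002, -0.013, 0, 0], [255, 0.004, -0.013, 0, 0], [255, 0.005, -0.012, 0, 0], [255, 0.005, -0.01, 0, 0]],
  ],
)

```text
time: 11.4
tcp_pos: [0.4834, 0.1602, 0.2396]
ee_rot: [-1.587, 0.061, -0.047]
force: [3.0, -1.8, -5.5]
opening: 0.207
```

```bash
cat >> h.py <<'E'
def lev():
    o=robot.observe(); M=R.from_rotvec(o['ee_rot']).as_matrix(); p=o['tcp_pos']-M[:,1]*robot.pinch_z
    d=p-press(.030,.092,.188); f=-(d[0]*np.cos(YAW)+d[1]*np.sin(YAW)); l=-d[0]*np.sin(YAW)+d[1]*np.cos(YAW)
    print('t',round(o['time'],2),'lever',round(np.radians(30)-np.arctan2(d[2],f),3),'r',round(np.hypot(f,d[2]),4),'lat',round(l,4),'tcp',o['tcp_pos'].round(4),'F',o['force'].round(1),'tilt',M[:,1].round(3),'yaw',np.degrees(np.arctan2(M[1,0],M[0,0])).round(1),'op',round(o['opening'],3))
E
python3 -c "
from h import *
lev()"
```

```text
t 11.4 lever 0.009 r 0.143 lat 0.0022 tcp [0.4834 0.1602 0.2396] F [ 3.  -1.8 -5.5] tilt [-0.009 -0.016 -1.   ] yaw -3.9 op 0.207
```

move_arm(
  motion=[
    [[255, -0.0085, 0.017, 0, 0], [255, -0.006, 0.0175, 0, 0], [255, -0.0035, 0.018, 0, 0], [255, -0.001, 0.019, 0, 0], [255, 0, 0, 0, 0]],
  ],
)

```text
time: 11.9
tcp_pos: [0.4681, 0.1612, 0.1784]
ee_rot: [-1.585, 0.054, -0.054]
force: [0.4, -2.4, -1.1]
opening: 0.208
```

```bash
python3 -c "
from h import *
lev()"
```

```text
t 11.9 lever 0.459 r 0.1404 lat 0.0022 tcp [0.4681 0.1612 0.1784] F [ 0.4 -2.4 -1.1] tilt [-0.    -0.015 -1.   ] yaw -3.9 op 0.208
```

move_arm(
  motion=[
    [[255, -0.001, 0.009, 0, 0], [255, 0, 0.002, 0, 0], [255, 0, 0, 0, 0]],
  ],
)

```text
time: 12.2
tcp_pos: [0.468, 0.1612, 0.1711]
ee_rot: [-1.585, 0.053, -0.054]
force: [-3.0, -0.9, 0.6]
opening: 0.21
```

```bash
python3 -c "
from h import *
lev()"
```

```text
t 12.2 lever 0.511 r 0.1402 lat 0.0022 tcp [0.468  0.1612 0.1711] F [-3.  -0.9  0.6] tilt [ 0.    -0.015 -1.   ] yaw -3.9 op 0.21
```

move_arm(
  motion=[
    [[255, 0, 0.004, 0, 0], [255, 0.001, -0.019, 0, 0], [255, 0.003, -0.019, 0, 0], [255, 0.005, -0.018, 0, 0], [255, 0.008, -0.016, 0, 0], [255, 0.002, -0.003, 0, 0]],
  ],
)

```text
time: 12.8
tcp_pos: [0.4868, 0.16, 0.242]
ee_rot: [-1.587, 0.057, -0.051]
force: [-3.5, -1.2, -14.3]
opening: 0.21
```

```bash
python3 -c "
from h import *
lev()"
```

```text
t 12.8 lever -0.017 r 0.1414 lat 0.0022 tcp [0.4868 0.16   0.242 ] F [ -3.5  -1.2 -14.3] tilt [-0.004 -0.017 -1.   ] yaw -3.9 op 0.21
```

```bash
cat >> h.py <<'E'
def pad():
    s=snap('side'); C=cloud(s); col=C[195:228,341:348]; f=s['frame'].astype(int)[195:228,341:348]
    yel=f[...,2]-f[...,0]>50
    m=(abs(col[...,1]-.055)<.02)&(col[...,0]<.585)&~yel&(col[...,2]>.07)
    print('pad-min z',[ (round(col[m[:,j],j,2].min(),4) if m[:,j].any() else None) for j in range(7)],'brass z',np.round([col[yel,2].min(),col[yel,2].max()],4) if yel.any() else None)
    r=C[175:230,343:347]; print('brass-rows',np.argwhere(yel)[:,0].min()+195 if yel.any() else None,np.argwhere(yel)[:,0].max()+195 if yel.any() else None)
E
python3 -c "
from h import *
pad()"
```

```text
pad-min z [np.float64(0.0718), np.float64(0.0708), np.float64(0.0748), np.float64(0.0725), np.float64(0.0739), np.float64(0.0726), np.float64(0.0736)] brass z [-0.0017  0.0862]
brass-rows 216 223
```

move_arm(
  motion=[
    [[255, -0.009, 0.016, 0, 0], [255, -0.006, 0.0175, 0, 0], [255, -0.004, 0.018, 0, 0], [255, -0.001, 0.019, 0, 0], [255, 0, 0.01, 0, 0], [255, 0, 0.003, 0, 0], [255, 0, 0, 0, 0]],
  ],
)

```text
time: 13.55
tcp_pos: [0.4705, 0.1611, 0.1685]
ee_rot: [-1.586, 0.044, -0.062]
force: [-3.8, -1.7, -1.5]
opening: 0.204
```

```bash
python3 -c "
from h import *
lev();pad()"
```

```text
t 13.55 lever 0.53 r 0.1379 lat 0.0022 tcp [0.4705 0.1611 0.1685] F [-3.8 -1.7 -1.5] tilt [ 0.01  -0.017 -1.   ] yaw -3.8 op 0.204
pad-min z [np.float64(0.0728), np.float64(0.0742), np.float64(0.0731), np.float64(0.0737), np.float64(0.0726), np.float64(0.0724), np.float64(0.073)] brass z [0.0735 0.0863]
brass-rows 218 223
```

move_arm(
  motion=[
    [[255, 0, -0.019, 0, 0], [255, 0.002, -0.019, 0, 0], [255, 0.004, -0.018, 0, 0], [255, 0.007, -0.016, 0, 0], [255, 0.001, -0.003, 0, 0], [255, 0, 0, 0, 0]],
  ],
)

```text
time: 14.2
tcp_pos: [0.4874, 0.1599, 0.2425]
ee_rot: [-1.588, 0.038, -0.069]
force: [-1.7, 0.8, 1.4]
opening: 0.208
```

```bash
python3 -c "
from h import *
lev()"
```

```text
t 14.2 lever -0.02 r 0.1415 lat 0.0023 tcp [0.4874 0.1599 0.2425] F [-1.7  0.8  1.4] tilt [ 0.019 -0.019 -1.   ] yaw -3.9 op 0.208
```

move_arm(
  motion=[
    [[255, -0.009, 0.016, 0, 0], [255, -0.007, 0.0175, 0, 0], [255, -0.005, 0.018, 0, 0], [255, -0.002, 0.019, 0, 0], [255, -0.001, 0.01, 0, 0], [255, 0, 0.003, 0, 0], [255, 0, 0, 0, 0]],
  ],
)

```text
time: 14.9
tcp_pos: [0.4702, 0.1611, 0.1697]
ee_rot: [-1.587, 0.022, -0.083]
force: [-2.8, -2.0, 1.2]
opening: 0.209
```

```bash
cat >> h.py <<'E'
def feel(n=6):
    F=[]
    for _ in range(n): F.append(robot.observe()['force']); robot.snapshot('side')
    F=np.array(F); print('Fmean',F.mean(0).round(2),'sd',F.std(0).round(2))
E
python3 -c "
from h import *
lev();feel();pad()"
```

```text
t 14.9 lever 0.521 r 0.1387 lat 0.0022 tcp [0.4702 0.1611 0.1697] F [-2.8 -2.   1.2] tilt [ 0.038 -0.019 -0.999] yaw -3.8 op 0.209
Fmean [-4.13 -1.99  3.14] sd [0.71 0.66 0.99]
pad-min z [np.float64(0.0726), np.float64(0.0753), np.float64(0.0701), np.float64(0.0724), np.float64(0.0733), np.float64(0.0723), np.float64(0.071)] brass z [0.0761 0.0871]
brass-rows 219 223
```

move_arm(
  squeeze=22,
  motion=[
    [[255, 0, -0.019, 0, 0], [255, 0.002, -0.019, 0, 0], [255, 0.004, -0.018, 0, 0], [255, 0.007, -0.016, 0, 0], [255, 0.002, -0.003, 0, 0], [255, 0, 0, 0, 0]],
  ],
)

```text
time: 15.85
tcp_pos: [0.4862, 0.1601, 0.243]
ee_rot: [-1.588, 0.017, -0.09]
force: [-2.9, -2.4, 0.7]
opening: 0.209
```

```bash
python3 -c "
from h import *
lev()"
```

```text
t 15.85 lever -0.017 r 0.1433 lat 0.0023 tcp [0.4862 0.1601 0.243 ] F [-2.9 -2.4  0.7] tilt [ 0.046 -0.02  -0.999] yaw -3.9 op 0.209
```

move_arm(
  motion=[
    [[255, -0.008, 0.014, 0, 0], [255, -0.007, 0.015, 0, 0], [255, -0.005, 0.015, 0, 0], [255, -0.003, 0.016, 0, 0], [255, -0.001, 0.012, 0, 0], [255, 0, 0.007, 0, 0], [255, 0, 0.003, 0, 0], [255, 0, 0, 0, 0]],
  ],
)

```text
time: 16.65
tcp_pos: [0.47, 0.1611, 0.1683]
ee_rot: [-1.587, 0.002, -0.103]
force: [-3.8, -1.7, 1.8]
opening: 0.212
```

```bash
python3 -c "
from h import *
lev();feel();pad();lev()"
```

```text
t 16.65 lever 0.531 r 0.1394 lat 0.0022 tcp [0.47   0.1611 0.1683] F [-3.8 -1.7  1.8] tilt [ 0.063 -0.02  -0.998] yaw -3.8 op 0.212
Fmean [-4.03 -2.19  3.95] sd [0.29 0.36 1.24]
pad-min z [np.float64(0.0709), np.float64(0.0709), np.float64(0.0743), np.float64(0.0761), np.float64(0.0747), np.float64(0.071), np.float64(0.0705)] brass z [0.0774 0.0816]
brass-rows 221 223
t 17.0 lever 0.536 r 0.1394 lat 0.0022 tcp [0.47   0.1611 0.1677] F [-5.4 -2.7  6. ] tilt [ 0.063 -0.02  -0.998] yaw -3.8 op 0.208
```

move_arm(
  motion=[
    [[255, 0, -0.019, 0, 0], [255, 0.002, -0.019, 0, 0], [255, 0.004, -0.018, 0, 0], [255, 0.007, -0.016, 0, 0], [255, 0.002, -0.003, 0, 0], [255, 0, 0, 0, 0]],
  ],
)

```text
time: 17.6
tcp_pos: [0.4849, 0.1601, 0.242]
ee_rot: [-1.588, -0.007, -0.114]
force: [-2.6, -2.2, 0.8]
opening: 0.21
```

```bash
python3 -c "
from h import *
lev()"
```

```text
t 17.6 lever -0.004 r 0.1442 lat 0.0022 tcp [0.4849 0.1601 0.242 ] F [-2.6 -2.2  0.8] tilt [ 0.076 -0.021 -0.997] yaw -3.8 op 0.21
```

move_arm(
  motion=[
    [[255, -0.009, 0.014, 0, 0], [255, -0.007, 0.015, 0, 0], [255, -0.006, 0.015, 0, 0], [255, -0.004, 0.016, 0, 0], [255, -0.001, 0.012, 0, 0], [255, 0, 0.007, 0, 0], [255, 0, 0.003, 0, 0], [255, 0, 0, 0, 0]],
  ],
)

```text
time: 18.4
tcp_pos: [0.4683, 0.1611, 0.1654]
ee_rot: [-1.588, -0.023, -0.127]
force: [-5.2, -2.5, 5.7]
opening: 0.209
```

```bash
python3 -c "
from h import *
lev();feel();pad();lev()"
```

```text
t 18.4 lever 0.551 r 0.1417 lat 0.0021 tcp [0.4683 0.1611 0.1654] F [-5.2 -2.5  5.7] tilt [ 0.094 -0.022 -0.995] yaw -3.7 op 0.209
Fmean [-5.39 -2.75  8.19] sd [0.45 0.48 1.16]
pad-min z [np.float64(0.0731), np.float64(0.071), np.float64(0.0704), np.float64(0.0725), np.float64(0.0727), np.float64(0.0701), np.float64(0.0708)] brass z [0.0765 0.0806]
brass-rows 221 223
t 18.75 lever 0.554 r 0.1417 lat 0.0021 tcp [0.4683 0.1611 0.1651] F [-4.7 -3.4  8.4] tilt [ 0.094 -0.022 -0.995] yaw -3.7 op 0.21
```

move_arm(
  motion=[
    [[255, 0, -0.003, 0, 0], [255, 0, 0, 0, 0]],
  ],
)

```text
time: 18.95
tcp_pos: [0.4683, 0.1611, 0.1688]
ee_rot: [-1.588, -0.025, -0.128]
force: [-4.6, -2.0, 7.2]
opening: 0.213
```

```bash
python3 -c "
from h import *
lev();feel();lev()"
```

```text
t 18.95 lever 0.528 r 0.1416 lat 0.0021 tcp [0.4683 0.1611 0.1688] F [-4.6 -2.   7.2] tilt [ 0.096 -0.022 -0.995] yaw -3.7 op 0.213
Fmean [-3.72 -2.4   7.21] sd [0.52 0.65 0.21]
t 19.25 lever 0.529 r 0.1417 lat 0.0021 tcp [0.4683 0.1611 0.1686] F [-3.3 -2.3  6.7] tilt [ 0.096 -0.022 -0.995] yaw -3.7 op 0.208
```

move_arm(
  motion=[
    [[255, 0, -0.019, 0, 0], [255, 0.002, -0.019, 0, 0], [255, 0.004, -0.018, 0, 0], [255, 0.007, -0.016, 0, 0], [255, 0.002, -0.003, 0, 0], [255, 0, 0, 0, 0]],
  ],
)

```text
time: 19.85
tcp_pos: [0.4813, 0.1603, 0.2419]
ee_rot: [-1.589, -0.037, -0.142]
force: [-2.3, -2.7, 1.6]
opening: 0.211
```

```bash
python3 -c "
from h import *
lev()"
```

```text
t 19.85 lever 0.011 r 0.148 lat 0.0022 tcp [0.4813 0.1603 0.2419] F [-2.3 -2.7  1.6] tilt [ 0.112 -0.024 -0.993] yaw -3.8 op 0.211
```

move_arm(
  motion=[
    [[255, -0.009, 0.014, 0, 0], [255, -0.007, 0.015, 0, 0], [255, -0.006, 0.014, 0, 0], [255, -0.004, 0.014, 0, 0], [255, -0.001, 0.01, 0, 0], [255, 0, 0.006, 0, 0], [255, 0, 0.003, 0, 0], [255, 0, 0, 0, 0]],
  ],
)

```text
time: 20.65
tcp_pos: [0.4655, 0.1612, 0.1747]
ee_rot: [-1.59, -0.052, -0.152]
force: [-6.5, -3.4, 11.2]
opening: 0.208
```

```bash
python3 -c "
from h import *
lev();feel();pad();lev()"
```

```text
t 20.65 lever 0.488 r 0.1452 lat 0.002 tcp [0.4655 0.1612 0.1747] F [-6.5 -3.4 11.2] tilt [ 0.129 -0.026 -0.991] yaw -3.6 op 0.208
Fmean [-7.59 -3.25 11.5 ] sd [0.6  0.29 0.49]
pad-min z [np.float64(0.0714), np.float64(0.0734), np.float64(0.0707), np.float64(0.0721), np.float64(0.0774), np.float64(0.0736), np.float64(0.0732)] brass z [0.0759 0.0799]
brass-rows 221 223
t 21.0 lever 0.486 r 0.1452 lat 0.002 tcp [0.4655 0.1612 0.175 ] F [-8.1 -2.3 11.9] tilt [ 0.129 -0.026 -0.991] yaw -3.6 op 0.209
```

move_arm(
  motion=[
    [[255, 0, 0.004, 0, 0], [255, 0, 0.003, 0, 0], [255, 0, 0.001, 0, 0]],
  ],
)

```text
time: 21.3
tcp_pos: [0.4656, 0.1611, 0.1717]
ee_rot: [-1.591, -0.053, -0.152]
force: [-7.7, -2.7, 12.1]
opening: 0.211
```

```bash
python3 -c "
from h import *
lev();feel();lev()"
```

```text
t 21.3 lever 0.508 r 0.145 lat 0.002 tcp [0.4656 0.1611 0.1717] F [-7.7 -2.7 12.1] tilt [ 0.129 -0.027 -0.991] yaw -3.5 op 0.211
Fmean [-8.47 -3.4  12.59] sd [0.57 0.58 0.44]
t 21.6 lever 0.508 r 0.145 lat 0.002 tcp [0.4656 0.1611 0.1718] F [-8.6 -3.3 12.1] tilt [ 0.129 -0.027 -0.991] yaw -3.5 op 0.215
```

move_arm(
  motion=[
    [[255, 0, 0.005, 0, 0], [255, 0, 0.003, 0, 0]],
  ],
)

```text
time: 21.8
tcp_pos: [0.4658, 0.1611, 0.1672]
ee_rot: [-1.592, -0.054, -0.152]
force: [-10.2, -3.0, 15.5]
opening: 0.213
```

```bash
python3 -c "
from h import *
lev();feel(4);lev()"
```

```text
t 21.8 lever 0.539 r 0.1448 lat 0.002 tcp [0.4658 0.1611 0.1672] F [-10.2  -3.   15.5] tilt [ 0.129 -0.028 -0.991] yaw -3.5 op 0.213
Fmean [-9.56 -3.04 13.94] sd [0.77 0.19 1.01]
t 22.0 lever 0.539 r 0.1448 lat 0.002 tcp [0.4659 0.1611 0.1672] F [-9.5 -2.9 13.5] tilt [ 0.129 -0.028 -0.991] yaw -3.5 op 0.21
```

Held still at the bottom, the grip pushes with about 13–14 N, which is in the band. I'll raise the lever now.

move_arm(
  motion=[
    [[255, 0.002, -0.019, 0, 0], [255, 0.003, -0.019, 0, 0], [255, 0.006, -0.018, 0, 0], [255, 0.009, -0.015, 0, 0], [255, 0.002, -0.004, 0, 0], [255, 0, 0, 0, 0]],
  ],
)

```text
time: 22.6
tcp_pos: [0.4817, 0.1602, 0.2421]
ee_rot: [-1.595, -0.065, -0.162]
force: [-0.5, -0.9, 1.8]
opening: 0.21
```

```bash
python3 -c "
from h import *
lev();feel(3);lev()"
```

```text
t 22.6 lever 0.011 r 0.1481 lat 0.0022 tcp [0.4817 0.1602 0.2421] F [-0.5 -0.9  1.8] tilt [ 0.142 -0.032 -0.989] yaw -3.5 op 0.21
Fmean [ 1.12 -2.23 -2.02] sd [1.16 0.94 3.32]
t 22.75 lever 0.007 r 0.1482 lat 0.0022 tcp [0.482  0.1601 0.2426] F [ 2.6 -2.2 -5.2] tilt [ 0.143 -0.032 -0.989] yaw -3.4 op 0.211
```

move_arm(
  motion=[
    [[180, 0, 0, 0, 0], [100, 0, 0, 0, 0], [0, 0, 0, 0, 0], [0, 0, 0, 0, 0], [0, 0, -0.02, 0, 0], [0, -0.005, -0.04, 0, 0], [0, -0.02, -0.04, 0, 0], [0, -0.03, -0.02, 0, 0]],
  ],
)

```text
time: 23.55
tcp_pos: [0.409, 0.1678, 0.3565]
ee_rot: [-1.593, -0.062, -0.162]
force: [-0.0, 0.1, -0.4]
opening: 0.881
```

```bash
python3 - <<'E'
from h import *
lev()
s=snap('top'); T=cloud(s); 
q0=np.load('top0.npy').reshape(-1,3); q1=T.reshape(-1,3)
for q in (q0,q1):
    k=q[(abs(q[:,0]-.571)<.012)&(abs(q[:,1]-.061)<.009)]; print('ram top',np.percentile(k[:,2],[50,75,95]).round(4),len(k))
    g=q[(abs(q[:,1]-.16)<.012)&(q[:,0]>.42)&(q[:,0]<.53)&(q[:,2]>.17)&(q[:,2]<.29)]; print('grip',len(g),g[:,0].min(),g[:,2].max() if len(g) else '')
s2=snap('side'); C=cloud(s2); f=s2['frame'].astype(int)
yel=(f[...,2]-f[...,0]>50)&(abs(C[...,0]-.572)<.03)&(abs(C[...,1]-.055)<.03)&(C[...,2]<.1)&(C[...,2]>.06)
print('brass',yel.sum(),np.percentile(C[yel][:,2],[5,50,95]))
a=cv2.resize(s['frame'][135:250,290:390],(400,460),interpolation=cv2.INTER_CUBIC); b=cv2.resize(s2['frame'][165:245,300:369],(397,460),interpolation=cv2.INTER_CUBIC)
cv2.imwrite('pics/e1.png',np.hstack([a,b]))
E
```

```text
t 23.55 lever -0.223 r 0.2754 lat 0.005 tcp [0.409  0.1678 0.3565] F [-0.   0.1 -0.4] tilt [ 0.141 -0.03  -0.99 ] yaw -3.6 op 0.881
ram top [0.266  0.2727 0.2752] 140
grip 263 0.42000767748917783 0.2324130060542846
ram top [0.2385 0.2406 0.2426] 90
grip 11 0.522589004645391 0.24496118221596042
brass 28 [0.07546936 0.07813908 0.08023473]
```

View pics/e1.png

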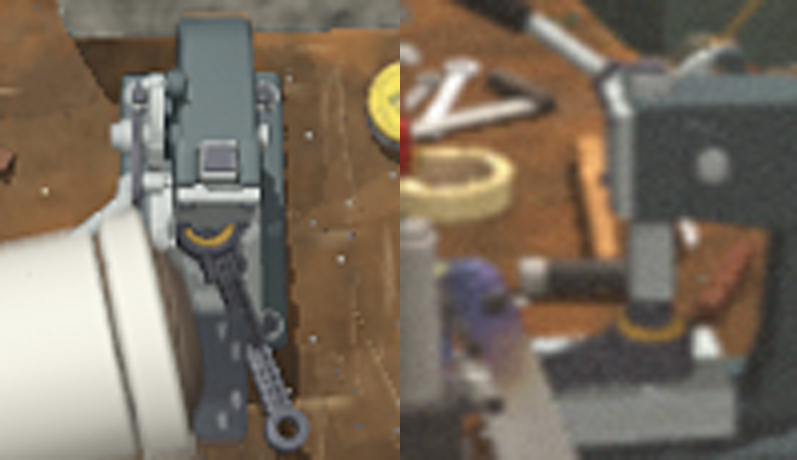

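The picture shows the pad down on the bush flange (650,315), the flange on the eye, the link level and the lever raised. I'll back the arm off and measure the ram drop more exactly, to be sure the sixth tooth held.

move_arm(
  motion=[
    [[0, -0.03, 0, 0.03, 0], [0, -0.02, 0, 0.04, 0], [0, 0, 0, 0.04, 0], [0, 0, 0, 0.04, 0], [0, 0, 0, 0.04, 0], [0, 0, 0, 0, 0]],
  ],
)

```text
time: 24.25
tcp_pos: [0.3719, 0.3672, 0.3426]
ee_rot: [-1.593, -0.064, -0.169]
force: [-0.9, -1.3, -0.6]
opening: 0.998
```

```bash
python3 - <<'E'
from h import *
lev()
Z=[];G=[]
for i in range(8):
    q=cloud(snap('top')).reshape(-1,3)
    k=q[(abs(q[:,0]-.571)<.012)&(abs(q[:,1]-.061)<.012)&(q[:,2]>.232)]; Z.append(k[:,2])
    G.append(q[(abs(q[:,1]-.162)<.012)&(q[:,0]>.42)&(q[:,0]<.53)&(q[:,2]>.17)&(q[:,2]<.31)])
q0=np.load('top0.npy').reshape(-1,3); q2=np.load('top1.npy').reshape(-1,3)
for q in (q0,q2):
    k=q[(abs(q[:,0]-.571)<.014)&(abs(q[:,1]-.061)<.012)&(q[:,2]>.26)]; print('before',len(k),np.median(k[:,2]),k[:,2].std())
Z=np.concatenate(Z); print('after',len(Z),np.median(Z),Z.std())
G=np.concatenate(G); pf=np.polyfit(G[:,0],G[:,2],1); print('grip slope deg',np.degrees(np.arctan(pf[0])),'z at .482',np.polyval(pf,.482),len(G))
h0=q0[(abs(q0[:,0]-.62)<.015)&(abs(q0[:,1]-.06)<.015)]; h1=q[(abs(q[:,0]-.62)<.015)&(abs(q[:,1]-.06)<.015)]; print('head',np.median(h0[:,2]),np.median(h1[:,2]))
E
```

```text
t 24.25 lever -0.077 r 0.3062 lat 0.2015 tcp [0.3719 0.3672 0.3426] F [-0.9 -1.3 -0.6] tilt [ 0.146 -0.031 -0.989] yaw -3.8 op 0.998
before 90 0.2723029585668788 0.0027153753771083965
before 90 0.2722815332209642 0.002901613308194914
after 648 0.23976201666583224 0.0025664127620092596
grip slope deg -28.904817777660796 z at .482 0.26964245799202724 2124
head 0.7053760741279888 0.7048677010339915
```

```bash
python3 -c "
from h import *
lev(); print(robot.sign_off())"
```

```text
t 24.65 lever -0.087 r 0.3071 lat 0.1974 tcp [0.3727 0.3631 0.3457] F [0.6 0.1 0.5] tilt [ 0.15  -0.03  -0.988] yaw -4.1 op 0.999
the job is handed in; nothing more can be done
None
```

I pressed the bush home and handed the job in at 24.65 s. I laid the link's large eye in the nest, pumped the lever six full strokes, and raised it.

**Link seated:** After I let go of the link, its shank top measured about 70 mm above the bench, as expected. The bush top measured about 85 mm, which fits a bush still standing proud in a seated eye.

**Lever feel:** Held still at the bottom, the grip pushed up with about 3, 4–6, 7 and then 14 N on the last four strokes. A single reading reached 15.5 N on the last stroke, still under the 17 N limit. The load on the bush itself was never measured directly.

**Bush and lever at the end:** The brass had dropped to about 80 mm at its top and the pad sat on the flange. The lever was left at about 29 degrees above level (upper stop is 30), with the robot clear of everything.

**Checks that disagreed or were not made:**
- **Ram travel:** The ram had come down 32.5 mm, but six teeth should give 34.2 mm and five 28.5 mm. I took it as six, which agrees with the force on the last stroke. I did not feel the lever again to confirm the sixth tooth held.
- **Fingertip contact:** The fingertips pressed the bench with about 42 N for a moment while I gripped the link. I lifted straight away.
- **Tool tilt:** The hand tilted about 8 degrees during the pumping; I found no sign that it mattered.
- **Other items:** I steered clear of the other items but did not measure their positions again at the end.

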